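Make up the whites and coloureds wash kits

TASK

Make up the two wash kits from the stock standing on the laundry counter. Into the white caddy put the white detergent bottle (blue cap) in the square end well, the pink-lidded stain-remover tub in the middle well and the green stain roll-on in the narrow end well; into the blue caddy put the violet detergent bottle (yellow cap) in the square end well and the orange carton in the middle well. Set each item down without dropping it, so that it stands upright on the floor of its well, and leave the turquoise softener, the trigger spray and the peg pot where they stand.

Things in the scene. Friction and masses are not known exactly. Their poses are not given: they have to be found in the camera images.
- whites_bottle_mid (a point): Upright plastic bottle of laundry concentrate, 60 mm diameter up to 88 mm, then a shoulder to a 38 mm cap; 135 mm tall in all, about 0.32 kg. White body, blue cap, white label with a blue band: the detergent for whites. The point is at the centre, half-way up (67.5 mm above its foot); its z axis runs up the bottle.
- colours_bottle_mid (a point): Upright plastic bottle of laundry concentrate, 60 mm diameter up to 88 mm, then a shoulder to a 38 mm cap; 135 mm tall in all, about 0.32 kg. Violet body, yellow cap, white label with a yellow band: the detergent for coloureds. The point is at the centre, half-way up (67.5 mm above its foot); its z axis runs up the bottle.
- softener_bottle_mid (a point): Upright plastic bottle of laundry concentrate, 60 mm diameter up to 88 mm, then a shoulder to a 38 mm cap; 135 mm tall in all, about 0.32 kg. Turquoise body, white cap, white label: fabric softener, needed in neither kit. The point is at the centre, half-way up (67.5 mm above its foot); its z axis runs up the bottle.
- tub_mid (a point): Upright round tub of stain remover, white with a pink screw lid and pink wrap: 60 mm diameter, lid 64 mm diameter from 80 mm up, 105 mm tall, about 0.35 kg. The point is at the centre, half-way up (52.5 mm above its foot); z runs up.
- carton_mid (a point): Upright orange carton of colour-catcher sheets with a navy foot band: 42 mm thick (its own x axis), 66 mm wide (its own y axis), 110 mm tall, about 0.14 kg. The point is at the centre, half-way up (55 mm above its foot); z runs up.
- roll_on_mid (a point): Upright slim green stain roll-on, dark-green cap: 38 mm diameter, 115 mm tall, about 0.10 kg. The point is at the centre, half-way up (57.5 mm above its foot); z runs up.
- white_caddy: White loose tray caddy, 252 x 96 mm (along its y, x) plus a 17 mm loop grip at each end; walls and dividers 36 mm high, 3 mm thick; floor 4 mm; 0.8 kg. Origin: middle of the underside. Three wells in a row along y, centred on x = 0: square end well 90 x 90 mm at y = -78 mm, square middle well 90 x 90 at y = +15 mm, narrow end well 60 (y) x 90 (x) at y = +93 mm. Whites kit.
- blue_caddy: Blue loose tray caddy, 252 x 96 mm (along its y, x) plus a 17 mm loop grip at each end; walls and dividers 36 mm high, 3 mm thick; floor 4 mm; 0.8 kg. Origin: middle of the underside. Three wells in a row along y, centred on x = 0: square end well 90 x 90 mm at y = -78 mm, square middle well 90 x 90 at y = +15 mm, narrow end well 60 (y) x 90 (x) at y = +93 mm. Coloureds kit.
- spray: Bystander: trigger spray bottle, white with a red head, 68 mm diameter, 183 mm tall; the nozzle sticks out to 57 mm from the axis. Origin at the centre of its underside.
- peg_pot: Bystander: navy pot, 84 mm across its rim and 70 mm high, full of clothes pegs that stand up to about 95 mm. Origin at the centre of its underside.
Mind the look-alikes: they are no part of the job. Of the things that look like the part that bears roll_on_mid, the smaller one is meant.

How it is judged (in metres and radians):
At the end, for the whole second after the job is handed in: Each of the five items stands in its named well of its caddy (centre at most 18 mm off the well's; across the caddy carton 27, roll-on 29; roll-on 14 along it), on the floor within 6 mm, tilt under 7 deg, released, at rest; caddies flat; softener, spray, pegs upright, moved under 30 mm (x of whites_bottle_mid in the frame of white_caddy between -0.018 and 0.018 m and y of whites_bottle_mid in the frame of white_caddy between -0.096 and -0.06 m and z of whites_bottle_mid in the frame of white_caddy between 0.0655 and 0.0775 m and angle between each of whites_bottle_mid, tub_mid, roll_on_mid, colours_bottle_mid, carton_mid, softener_bottle_mid, spray, peg_pot's own z axis and vertical below 0.12 rad and linear speed of each of whites_bottle, tub, roll_on, colours_bottle, carton, white_caddy, blue_caddy below 0.02 m/s and x of tub_mid in the frame of white_caddy between -0.018 and 0.018 m and y of tub_mid in the frame of white_caddy between -0.003 and 0.033 m and z of tub_mid in the frame of white_caddy between 0.0505 and 0.0625 m and x of roll_on_mid in the frame of white_caddy between -0.029 and 0.029 m and y of roll_on_mid in the frame of white_caddy between 0.079 and 0.107 m and z of roll_on_mid in the frame of white_caddy between 0.0555 and 0.0675 m and x of colours_bottle_mid in the frame of blue_caddy between -0.018 and 0.018 m and y of colours_bottle_mid in the frame of blue_caddy between -0.096 and -0.06 m and z of colours_bottle_mid in the frame of blue_caddy between 0.0655 and 0.0775 m and x of carton_mid in the frame of blue_caddy between -0.027 and 0.027 m and y of carton_mid in the frame of blue_caddy between -0.003 and 0.033 m and z of carton_mid in the frame of blue_caddy between 0.053 and 0.065 m and angle between each of white_caddy, blue_caddy's own z axis and vertical below 0.06 rad and height (world z) of each of white_caddy, blue_caddy below 0.006 m and distance of each of softener_bottle_mid, spray, peg_pot from where it was at the start of the episode below 0.03 m); the robot touches nothing.
It fails at once if the softener bottle is pushed more than 30 mm from its place or tipped over (distance of softener_bottle_mid from where it was at the start of the episode above 0.03 m or angle between softener_bottle_mid's own z axis and vertical above 0.35 rad).
It fails at once if the trigger spray is pushed more than 30 mm from its place or tipped over (distance of spray from where it was at the start of the episode above 0.03 m or angle between spray's own z axis and vertical above 0.35 rad).
It fails at once if the peg pot is pushed more than 30 mm from its place or tipped over (distance of peg_pot from where it was at the start of the episode above 0.03 m or angle between peg_pot's own z axis and vertical above 0.35 rad).
It fails at once if a kit item is dropped (falls free of the fingers faster than 0.7 m/s, a fall of 25 mm) ((linear speed of whites_bottle above 0.7 m/s and contact force between the fingers and whites_bottle below 0.1 N) or (linear speed of tub above 0.7 m/s and contact force between the fingers and tub below 0.1 N) or (linear speed of roll_on above 0.7 m/s and contact force between the fingers and roll_on below 0.1 N) or (linear speed of colours_bottle above 0.7 m/s and contact force between the fingers and colours_bottle below 0.1 N) or (linear speed of carton above 0.7 m/s and contact force between the fingers and carton below 0.1 N)).
It also fails if it takes over 138 s, if anything falls off the work surface, if the arm or the gripper's body presses on something with over 40 N, if the wrist force passes 120 N, or if a joint passes its speed limit or range.

ROBOT

A 6-joint arm with a two-finger parallel gripper is mounted at the origin on the work surface. World frame = base frame: x ahead of the robot, y to its left, z up, the work surface at z = 0. Lengths are in m, angles in degrees, forces in N, time in s.
With the tool pointing down it reaches from about 0.375 to 0.925 m from the base axis. Payload 5.7 kg.
Tool frame: the origin (TCP) lies at the very end of the fingers, on their centre line; the grasp point (between the pads) lies 19 mm behind it; z points along the fingers, y is the line along which they close (so a half turn about z gives the same grasp; the last joint's range is limited). The gripper opens to 85 mm and grips with 20 to 120 N. Pads are 22 mm wide; open, the fingers measure 114 mm over their backs; the gripper's body (76 mm by 85 mm) begins 54 mm behind the grasp point. The pads swing forward as they close: fully open they stand 13 mm farther back than shut.
Start: joints at [-76.553, 20.558, 86.54, -0, 72.909, -6.595], TCP at [0.206, -0.564, 0.231] pointing down, gripper open.
Joint ranges: [-170.27, 170.27], [-57.76, 135], [12.27, 136.19], [-55.21, 235.2], [11.17, 155.16], [-170.74, 170.74]. Speed limits (degrees/s): [136.94, 136.94, 180, 180, 180, 180].

INTERFACE

Orientations are given as [roll, pitch, yaw] about the fixed x, y, z axes, in that order (R = Rz(yaw) Ry(pitch) Rx(roll)).
In Python, from bench import env gives the robot as it stands. The module is installed in compiled form; this text tells all that it offers.
- The arm moves only by the tool move_arm, never from a script. Its arguments are lists of equal length, an entry for each row: "gripper": the opening in per cent of the stroke, from 0 (shut) to 100 (fully open); "dp": the shift along the tool's x, y, z in mm, a list of three; "roll": the turn about the tool's z in degrees. A call has 1 to 12 rows; each row is the pose to reach, as a shift and turn from the pose commanded when the call began, along the tool's axes at that moment; what a row does not reach only later rows make up. A row lasts 1/8 s, in which the tool goes at most 62.5 mm and 10.7 degrees, less where a joint would pass 70% of its speed; a pose out of reach is approached as far as the arm can. A call with a gripper value outside its range is refused whole. The fingers move at their own pace and stop on an object; "grip_force" is the grip in N (left out, the last holds). Time passes only in rows, so rows that repeat a pose let the fingers close. It gives the time, the measured TCP pose, the force, the opening and the grip force at its end, in the units of the state.
- env.read_state(): the state, without advancing time (a new reading comes with each control period).
- env.camera(name): name is "scene" or "top"; returns a dict with "image" (480x640x3 uint8, red, green, blue), "depth" (480x640 float32, m along the optical axis (not along the pixel's ray), 0 where there is no reading), "fx", "fy", "cx", "cy" (pixels), "R" (3x3) and "t" (3): a world point X has camera coordinates R X + t. Camera axes: x right, y down, z forward; pixel columns grow to the right and rows downward; lengths in m; the calibration is good to about 2 mm. A picture is of the moment at which its call begins.
- env.finish_job(): hands the job in; it is judged then, once.
The state is a dict: "time": time; "qpos": joint angles; "joint_vel": joint speeds; "tau": joint torques, N m; "ee_pos": TCP position; "tcp_rot": TCP orientation; "wrist_force": force on the tool from outside, world axes, zero at the start; "torque": the same for the moment, N m; "width": opening from 0.0 (shut) to 1.0 (fully open); "grip_force": force on a finger pad.
Only numpy, scipy, OpenCV 4.12 (cv2) and the standard library are available. Lean on these libraries where they do the work, as an engineer would, in place of code of your own. Each camera call takes 0.05 s, during which the arm holds its last target. There are 200 camera calls.

## Working session

There is one attempt and no reset: what is moved stays moved. The work goes in short steps, Python scripts to look and compute and a tool call to move; the robot and the scene stay as the last step left them, time stands still between calls to the robot, and variables do not carry over. Pictures are saved under pics/ and viewed, at most 14 in all, crops included, and the job is handed in when it is done.

Besides the shell and the picture viewer there is one more tool, called after "Call:" by a JSON object that holds its "op" and its "data". move_arm: Moves the arm, as the interface text tells. Its arguments: {"type":"object","properties":{"gripper":{"type":"array","items":{"type":"number"}},"dp":{"type":"array","items":{"type":"array","items":{"type":"number"}}},"roll":{"type":"array","items":{"type":"number"}},"grip_force":{"type":"number"}},"required":["gripper","dp","roll"]}

```bash
mkdir -p pics; python3 - <<'E'
from bench import env
import cv2,numpy as np
for n in("scene","top"):
    c=env.camera(n); np.savez(f"{n}0.npz",**c); cv2.imwrite(f"pics/{n}0.png",c["image"][:,:,::-1])
    print(n,c["fx"],c["cx"],c["cy"],(-c["R"].T@c["t"]).round(3),c["R"].round(2).tolist())
print(env.read_state())
E
```

```text
scene 522.1364310944551 311.8510321362117 241.63403219320003 [ 1.179 -0.31   1.061] [[0.41, 0.91, 0.02], [0.73, -0.32, -0.61], [-0.55, 0.26, -0.8]]
top 561.1748390460807 319.71070784579746 233.61586649286986 [0.389 0.021 1.36 ] [[-0.02, -1.0, 0.02], [-1.0, 0.01, -0.07], [0.07, -0.03, -1.0]]
{'time': 0.1, 'qpos': array([-7.65537212e+01,  2.05947757e+01,  8.65947437e+01, -7.17630558e-04,
        7.29088993e+01, -6.59444396e+00]), 'joint_vel': array([-0.00658831,  0.03690927, -0.11695711,  0.06408502,  0.03510406,
       -0.01344485]), 'tau': array([ 4.18053014e-04, -5.28652596e+01, -2.79350531e+01, -1.86967532e-04,
        4.98504436e-03, -2.96056078e-05]), 'ee_pos': array([ 0.20545547, -0.56305021,  0.23051459]), 'tcp_rot': array([-1.79902154e+02, -1.06214396e-02,  2.00409252e+01]), 'wrist_force': array([-0.92854579,  0.3498063 ,  0.14344983]), 'torque': array([ 0.00290839, -0.00463066, -0.05456806]), 'grip_force': 0.0, 'width': 0.9983373541991436}
```

View pics/scene0.png

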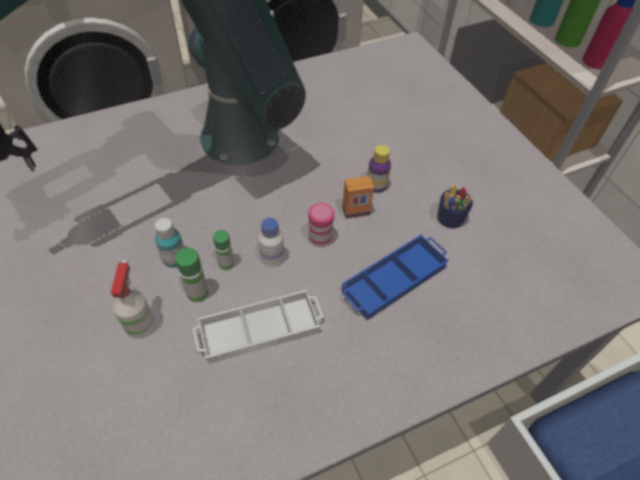

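View pics/top0.png

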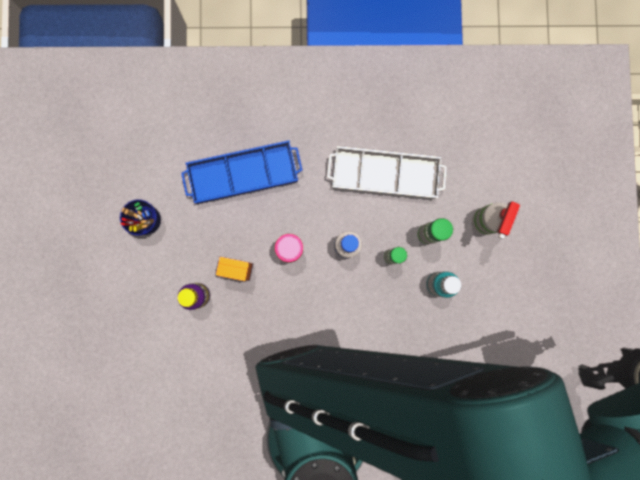

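The scene view shows all items. In the top view they sit at: violet bottle (190,297), orange carton (233,269), tub (288,248), whites bottle (348,245), small roll-on (398,256), big look-alike (440,230), softener (450,285), spray (492,220), peg pot (140,218), blue caddy (242,172), white caddy (386,173).

```bash
cat > h.py <<'E'
import numpy as np,cv2
def load(n):
    return dict(np.load(n))
def cloud(c):
    v,u=np.mgrid[0:480,0:640]; d=c["depth"]
    p=np.stack([(u-c["cx"])/c["fx"]*d,(v-c["cy"])/c["fy"]*d,d],-1)
    return (p-c["t"])@c["R"]
def ray(c,u,v,z):
    o=-c["R"].T@c["t"]; d=c["R"].T@np.array([(u-c["cx"])/c["fx"],(v-c["cy"])/c["fy"],1])
    return o+d*(z-o[2])/d[2]
def px(c,X):
    q=c["R"]@np.array(X)+c["t"]; return q[0]/q[2]*c["fx"]+c["cx"],q[1]/q[2]*c["fy"]+c["cy"]
E
cat > m.py <<'E'
from h import *
import sys
c=load(sys.argv[1]); P=cloud(c); hsv=cv2.cvtColor(c["image"],cv2.COLOR_RGB2HSV); 
# name: window(u0,u1,v0,v1), nominal top
I=dict(colours=((170,215,275,315),.135),carton=((210,260,250,290),.110),tub=((268,310,228,270),.105),whites=((328,368,225,265),.135),
 rollon=((383,411,243,272),.115),biggreen=((420,456,212,250),None),soft=((425,465,268,302),.135),spray=((470,522,198,242),.183),peg=((118,164,196,242),.095))
for n,((a,b,e,f),z) in I.items():
    S=P[e:f,a:b].reshape(-1,3); top=S[:,2].max(); zz=z or top
    d=S[:,2]>zz-.008 if n not in("spray","peg") else S[:,2]>.03
    S2=c["image"][e:f,a:b].reshape(-1,3)[d]; vv,uu=np.mgrid[e:f,a:b]; uu=uu.ravel()[d]; vv=vv.ravel()[d]
    # disc centre from mask hull cast onto top plane
    (cu,cv_),r=cv2.minEnclosingCircle(np.c_[uu,vv].astype(np.float32))
    W=np.array([ray(c,u,v,zz)[:2] for u,v in zip(uu,vv)])
    rc=cv2.minAreaRect(W.astype(np.float32)*1000)
    print(n,"top %.3f n %d"%(top,d.sum()),"mean",W.mean(0).round(4),"circ",ray(c,cu,cv_,zz)[:2].round(4),"rect",np.round(rc[0],1),np.round(rc[1],1),round(rc[2],1))
for n,win in(("blue",(175,308,132,210)),("white",(320,452,140,205))):
    a,b,e,f=win; S=P[e:f,a:b]
    m=(S[...,2]>.015)&(S[...,2]<.06); vv,uu=np.nonzero(m)
    W=np.array([ray(c,u+a,v+e,.036)[:2] for u,v in zip(uu,vv)])
    rc=cv2.minAreaRect(W.astype(np.float32)*1000); print(n,np.round(rc[0],1),np.round(rc[1],1),round(rc[2],1))
E
python3 m.py top0.npz
python3 - <<'E'
from h import *
c=load("top0.npz");im=c["image"][125:215,170:460,::-1]; cv2.imwrite("pics/cad.png",cv2.resize(im,(780,242),interpolation=cv2.INTER_CUBIC))
E
```

```text
colours top 1.360 n 262 mean [0.3402 0.2803] circ [0.3456 0.2614] rect [345.3 260.9] [76.5 54.9] 80.5
carton top 1.360 n 578 mean [0.4012 0.185 ] circ [0.3971 0.1853] rect [398.1 189.9] [81.7 57.2] 74.0
tub top 1.360 n 634 mean [0.446  0.0595] circ [0.4502 0.0463] rect [447.6  51.5] [62.9 78.5] 12.1
whites top 1.360 n 252 mean [ 0.4528 -0.0742] circ [ 0.4501 -0.0728] rect [450.2 -69.7] [74.7 79.1] 89.1
rollon top 1.360 n 229 mean [ 0.4257 -0.1848] circ [ 0.4195 -0.1855] rect [ 417.7 -181.4] [50.8 48.9] 8.0
biggreen top 1.360 n 6 mean [0.3885 0.0208] circ [0.3885 0.0208] rect [388.5  20.8] [0. 0.] 0.0
soft top 1.360 n 258 mean [ 0.3583 -0.2959] circ [ 0.3637 -0.2783] rect [ 366. -279.] [76.5 44.5] 73.2
spray top 1.360 n 1167 mean [ 0.4987 -0.385 ] circ [ 0.5044 -0.3875] rect [ 503.5 -382.3] [80.9 86.8] 67.3
peg top 1.360 n 854 mean [0.519 0.399] circ [0.5076 0.4013] rect [514.9 395.6] [87.9 91. ] 85.6
blue [631.2 171.1] [102.5 283.1] 11.7
white [ 625.9 -174.5] [283.4 102.8] 83.4
```

View pics/cad.png

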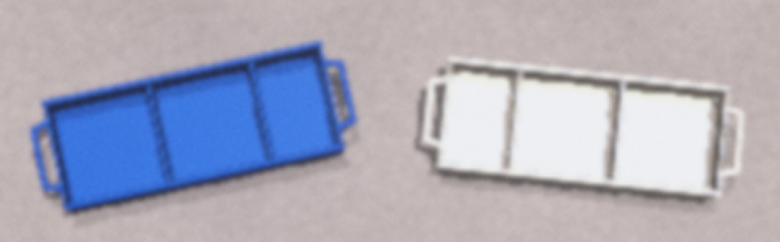

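The crop shows the blue caddy's narrow well at its right end (world -y side) and the white caddy's at its left end (world +y side). Next I'll drop the missing depth readings and use colour masks for the caps.

```bash
cat > m.py <<'E'
from h import *
import sys
c=load(sys.argv[1]); P=cloud(c); ok=c["depth"]>.2
hsv=cv2.cvtColor(c["image"],cv2.COLOR_RGB2HSV).astype(int); H,S,V=hsv[...,0],hsv[...,1],hsv[...,2]
def big(m,win):
    a,b,e,f=win; k=np.zeros(m.shape,np.uint8); k[e:f,a:b]=m[e:f,a:b]
    n,l,s,_=cv2.connectedComponentsWithStats(k); i=1+s[1:,4].argmax(); return l==i
hue=lambda lo,hi,s=100,v=100:(H>=lo)&(H<=hi)&(S>s)&(V>v)
I=dict(colours=((170,215,275,315),.135,hue(22,35,140)),carton=((210,260,250,290),.110,hue(8,25,150,170)),tub=((268,310,228,270),.105,hue(140,179,60,100)),
 whites=((328,368,225,265),.135,hue(100,125,140)),rollon=((383,411,243,272),.115,hue(45,80,120,80)),
 biggreen=((420,456,212,250),.14,hue(45,80,120,80)),soft=((425,470,268,302),.135,(S<60)&(V>200)))
for n,(win,z,m) in I.items():
    k=big(m,win); vv,uu=np.nonzero(k); pz=P[...,2][k&ok]
    W=np.array([ray(c,u,v,z)[:2] for u,v in zip(uu,vv)]); rc=cv2.minAreaRect(W.astype(np.float32)*1000)
    print(n,"n",len(uu),"z90 %.3f"%np.percentile(pz,80),"mean",W.mean(0).round(4),"rect",np.round(rc[0],1),np.round(rc[1],1),round(rc[2],1))
for n,win in(("blue",(175,308,132,210)),("white",(320,452,140,205))):
    m=ok&(P[...,2]>.018)&(P[...,2]<.06); k=big(m,win); vv,uu=np.nonzero(k)
    W=np.array([ray(c,u,v,.036)[:2] for u,v in zip(uu,vv)])
    rc=cv2.minAreaRect(W.astype(np.float32)*1000); print(n,np.round(rc[0],1),np.round(rc[1],1),round(rc[2],1))
for n,win in (("spray",(470,522,198,242)),("peg",(118,164,196,242))):
    k=big(ok&(P[...,2]>.03),win); Q=P[k]; print(n,Q.min(0).round(3),Q.max(0).round(3),Q.mean(0).round(3))
E
python3 m.py top0.npz
```

```text
colours n 275 z90 0.137 mean [0.34   0.2791] rect [340.4 279.7] [38.3 37.6] 44.5
carton n 554 z90 0.112 mean [0.4001 0.1843] rect [400.2 184.4] [66.3 41.1] 77.4
tub n 700 z90 0.108 mean [0.4452 0.0596] rect [444.6  59.4] [64.9 64.7] 44.3
whites n 201 z90 0.137 mean [ 0.4516 -0.0748] rect [451.1 -75.1] [32.9 32.9] 89.0
rollon n 183 z90 0.117 mean [ 0.4254 -0.1845] rect [ 425.  -184.3] [31.3 31.3] 88.6
biggreen n 354 z90 0.155 mean [ 0.4795 -0.2763] rect [ 479.9 -276.3] [44.3 44. ] 89.2
soft n 232 z90 0.137 mean [ 0.3579 -0.2999] rect [ 357.1 -299.1] [37.5 34.9] 89.1
blue [631.4 171.2] [102.1 283.1] 11.7
white [ 626.3 -174.5] [283.4 101.9] 83.4
spray [ 0.456 -0.434  0.03 ] [ 0.543 -0.382  0.19 ] [ 0.504 -0.402  0.13 ]
peg [0.483 0.363 0.03 ] [0.565 0.448 0.101] [0.522 0.408 0.066]
```

The sizes match what's given: caps 38 mm, lid 64 mm, carton 66x41 mm, caddies 283 mm with grips.

```bash
cat > g.py <<'E'
# dp (mm) and roll (deg) from the current pose to world x y z yaw
import sys,numpy as np
from bench import env
from scipy.spatial.transform import Rotation as R
x,y,z,yaw=map(float,sys.argv[1:5]); s=env.read_state()
T=R.from_euler("xyz",s["tcp_rot"],degrees=True)
Y=s["tcp_rot"][2]; r=(Y-yaw+90)%180-90
print("t %.2f"%s["time"],"pos",s["ee_pos"].round(4),"yaw",s["tcp_rot"].round(1),"w",round(s["width"],3),"dp",(1000*T.inv().apply(np.array([x,y,z])-s["ee_pos"])).round(1),"roll",round(r,1))
E
python3 g.py .4516 -.0748 .25 83.4
```

```text
t 0.10 pos [ 0.2055 -0.5631  0.2305] yaw [-179.9   -0.    20. ] w 0.998 dp [ 398.6 -374.4  -18.8] roll -63.4
```

Call:
{"op": "move_arm", "data": {"gripper": [100,100,100,100,100,100,100,100,100,100,100,100], "dp": [[0,0,-20],[398,-374,-20],[398,-374,-20],[398,-374,-20],[398,-374,-20],[398,-374,-20],[398,-374,-20],[398,-374,-20],[398,-374,-20],[398,-374,-20],[398,-374,-20],[398,-374,-20]], "roll": [0,-10,-20,-30,-40,-50,-60,-63.4,-63.4,-63.4,-63.4,-63.4], "grip_force": 40}}

```text
time: 1.6
ee_pos: [0.4509, -0.0761, 0.251]
tcp_rot: [-179.9, 0.0, 83.5]
wrist_force: [-0.4, -1.1, -0.2]
width: 1.002
grip_force: 0.0
```

```bash
python3 g.py .4516 -.0748 .065 83.4
```

```text
t 1.60 pos [ 0.4509 -0.0761  0.251 ] yaw [-179.9    0.    83.5] w 1.002 dp [  1.4   0.7 186. ] roll 0.1
```

Call:
{"op": "move_arm", "data": {"gripper": [100,100,100,100,100,100,100,0,0,0,0,0], "dp": [[1,1,50],[1,1,100],[1,1,140],[1,1,165],[1,1,180],[1,1,185],[1,1,185],[1,1,185],[1,1,185],[1,1,185],[1,1,185],[1,1,185]], "roll": [0,0,0,0,0,0,0,0,0,0,0,0]}}

```text
time: 3.1
ee_pos: [0.453, -0.0753, 0.0674]
tcp_rot: [179.9, 0.0, 83.5]
wrist_force: [-0.3, -1.6, 7.1]
width: 0.682
grip_force: 41.4
```

```bash
python3 g.py .6173 -.2520 .185 83.4
```

```text
t 3.10 pos [ 0.453  -0.0753  0.0674] yaw [179.9   0.   83.5] w 0.682 dp [-156.9  183.5 -117.2] roll 0.1
```

Call:
{"op": "move_arm", "data": {"gripper": [0,0,0,0,0,0,0,0,0,0,0,0], "dp": [[0,0,-20],[0,0,-50],[0,0,-90],[-20,20,-115],[-55,60,-115],[-90,105,-115],[-125,145,-115],[-145,170,-115],[-157,183,-115],[-157,183,-115],[-157,183,-115],[-157,183,-115]], "roll": [0,0,0,0,0,0,0,0,0,0,0,0]}}

```text
time: 4.6
ee_pos: [0.6154, -0.2508, 0.1813]
tcp_rot: [-179.9, -0.0, 83.5]
wrist_force: [-0.4, -0.1, -3.2]
width: 0.677
grip_force: 45.8
```

```bash
python3 g.py .6173 -.2520 .072 83.4; python3 - <<'E'
from bench import env
import cv2,numpy as np
c=env.camera("scene"); cv2.imwrite("pics/s1.png",c["image"][:,:,::-1])
E
```

```text
t 4.60 pos [ 0.6154 -0.2508  0.1813] yaw [-179.9   -0.    83.5] w 0.677 dp [ -1.    2.1 109.3] roll 0.1
```

View pics/s1.png

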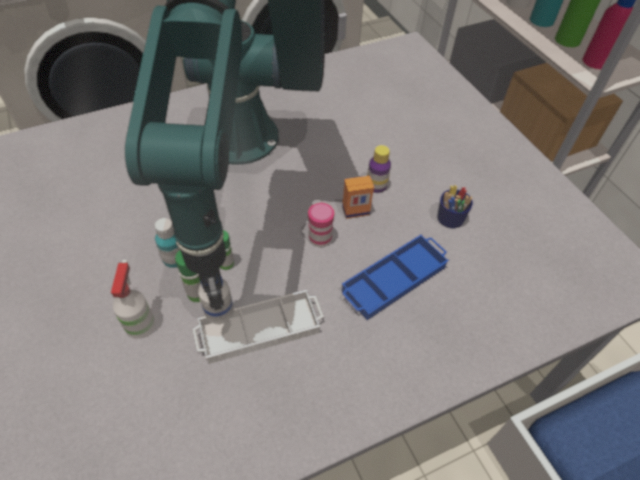

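The bottle is held upright at about (215,295), above the white caddy's near end. Lowering it now.

Call:
{"op": "move_arm", "data": {"gripper": [0,0,0,0,0,0,0,0,0], "dp": [[-1,1,30],[-1,1,60],[-1,1,85],[-1,1,98],[-1,1,104],[-1,1,107],[-1,1,109],[-1,1,109.5],[-1,1,109.5]], "roll": [0,0,0,0,0,0,0,0,0]}}

```text
time: 5.78
ee_pos: [0.6174, -0.2531, 0.0722]
tcp_rot: [180.0, 0.0, 83.4]
wrist_force: [0.1, -0.5, -4.9]
width: 0.681
grip_force: 45.8
```

Call:
{"op": "move_arm", "data": {"gripper": [0,0,0], "dp": [[0,0,1],[0,0,1.5],[0,0,1.5]], "roll": [0,0,0]}}

```text
time: 6.15
ee_pos: [0.6174, -0.2531, 0.0715]
tcp_rot: [180.0, 0.0, 83.4]
wrist_force: [-2.8, 1.4, 4.8]
width: 0.682
grip_force: 46.7
```

Call:
{"op": "move_arm", "data": {"gripper": [100,100,100,100,100,100,100,100], "dp": [[0,0,0],[0,0,0],[0,0,0],[0,0,0],[0,0,-30],[0,0,-80],[0,0,-130],[0,0,-150]], "roll": [0,0,0,0,0,0,0,0]}}

```text
time: 7.15
ee_pos: [0.6188, -0.2538, 0.2242]
tcp_rot: [179.7, 0.1, 83.4]
wrist_force: [-0.3, 0.2, -0.8]
width: 1.002
grip_force: 0.0
```

```bash
python3 g.py .4452 .0596 .22 83.4
```

```text
t 7.15 pos [ 0.6188 -0.2538  0.2242] yaw [1.797e+02 1.000e-01 8.340e+01] w 1.002 dp [ 291.5 -208.3    2.5] roll 0.0
```

Call:
{"op": "move_arm", "data": {"gripper": [100,100,100,100,100,100,100,100,100,100,100,100], "dp": [[45,-32,0],[95,-68,0],[145,-104,0],[195,-139,0],[245,-175,0],[291,-208,0],[291,-208,0],[291,-208,40],[291,-208,90],[291,-208,110],[291,-208,110],[291,-208,110]], "roll": [0,0,0,0,0,0,0,0,0,0,0,0]}}

```text
time: 8.65
ee_pos: [0.4451, 0.0594, 0.1111]
tcp_rot: [179.9, -0.0, 83.4]
wrist_force: [-0.1, -0.1, -0.3]
width: 1.003
grip_force: 0.0
```

```bash
python3 g.py .4452 .0596 .078 83.4
```

```text
t 8.65 pos [0.4451 0.0594 0.1111] yaw [179.9  -0.   83.4] w 1.003 dp [ 0.2  0.1 33.1] roll 0.0
```

Call:
{"op": "move_arm", "data": {"gripper": [100,100,100,0,0,0,0,0], "dp": [[0,0,20],[0,0,33],[0,0,33],[0,0,33],[0,0,33],[0,0,33],[0,0,33],[0,0,33]], "roll": [0,0,0,0,0,0,0,0]}}

```text
time: 9.65
ee_pos: [0.4446, 0.0599, 0.0782]
tcp_rot: [179.9, -0.0, 83.4]
wrist_force: [0.6, -0.4, 6.6]
width: 0.734
grip_force: 42.6
```

```bash
python3 g.py .6280 -.1596 .198 83.4
```

```text
t 9.65 pos [0.4446 0.0599 0.0782] yaw [179.9  -0.   83.4] w 0.734 dp [-197.1  207.4 -119.4] roll 0.0
```

Call:
{"op": "move_arm", "data": {"gripper": [0,0,0,0,0,0,0,0,0,0,0,0], "dp": [[0,0,-20],[0,0,-50],[0,0,-90],[-20,20,-115],[-60,63,-115],[-100,105,-115],[-140,147,-115],[-175,184,-115],[-197,207,-115],[-197,207,-115],[-197,207,-115],[-197,207,-115]], "roll": [0,0,0,0,0,0,0,0,0,0,0,0]}}

```text
time: 11.15
ee_pos: [0.6259, -0.1583, 0.1921]
tcp_rot: [-179.9, -0.0, 83.5]
wrist_force: [0.6, 0.2, -3.8]
width: 0.732
grip_force: 46.0
```

```bash
python3 g.py .6280 -.1596 .085 83.4
```

```text
t 11.15 pos [ 0.6259 -0.1583  0.1921] yaw [-179.9   -0.    83.5] w 0.732 dp [ -1.1   2.4 107.1] roll 0.1
```

Call:
{"op": "move_arm", "data": {"gripper": [0,0,0,0,0,0,0,0,0,0], "dp": [[-1,1,30],[-1,1,60],[-1,1,85],[-1,1,98],[-1,1,104],[-1,1,107],[-1,1,109],[-1,1,110],[-1,1,110.5],[-1,1,110.5]], "roll": [0,0,0,0,0,0,0,0,0,0]}}

```text
time: 12.4
ee_pos: [0.6281, -0.1607, 0.0824]
tcp_rot: [180.0, 0.0, 83.4]
wrist_force: [0.6, 0.0, 0.4]
width: 0.735
grip_force: 46.5
```

Force is near zero, so the tub has just reached the floor. Releasing.

Call:
{"op": "move_arm", "data": {"gripper": [0,100,100,100,100,100,100,100,60], "dp": [[0,0,0.5],[0,0,0.5],[0,0,0.5],[0,0,0.5],[0,0,0.5],[0,0,-30],[0,0,-80],[0,0,-130],[0,0,-140]], "roll": [0,0,0,0,0,0,0,0,0]}}

```text
time: 13.52
ee_pos: [0.6302, -0.1614, 0.2262]
tcp_rot: [179.6, 0.1, 83.4]
wrist_force: [1.0, -0.0, -0.3]
width: 0.816
grip_force: 0.0
```

```bash
python3 g.py .4252 -.1845 .23 83.4;python3 - <<'E'
from bench import env
import cv2,numpy as np
c=env.camera("scene"); cv2.imwrite("pics/s2.png",c["image"][120:400,60:480,::-1])
E
```

```text
t 13.53 pos [ 0.6302 -0.1614  0.2262] yaw [1.796e+02 1.000e-01 8.340e+01] w 0.816 dp [ -46.3 -201.    -5.2] roll 0.0
```

View pics/s2.png

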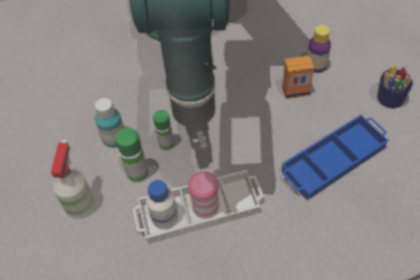

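The whites bottle, crop (160,203), and the tub, (203,195), stand upright in their wells. Next is the small roll-on.

Call:
{"op": "move_arm", "data": {"gripper": [70,70,70,70,70,70,70,70,70,70,70], "dp": [[-11,-45,0],[-23,-95,0],[-34,-145,0],[-43,-180,0],[-47,-199,0],[-47,-199,0],[-47,-199,40],[-47,-199,80],[-47,-199,90],[-47,-199,90],[-47,-199,90]], "roll": [0,0,0,0,0,0,0,0,0,0,0]}}

```text
time: 14.95
ee_pos: [0.4262, -0.1852, 0.1329]
tcp_rot: [179.9, 0.0, 83.5]
wrist_force: [-0.6, -0.1, -0.3]
width: 0.697
grip_force: 0.0
```

```bash
python3 g.py .4252 -.1845 .058 83.4
```

```text
t 14.95 pos [ 0.4262 -0.1852  0.1329] yaw [179.9   0.   83.5] w 0.697 dp [ 0.6 -1.2 74.9] roll 0.1
```

Call:
{"op": "move_arm", "data": {"gripper": [70,70,70,70,70,0,0,0,0,0,0], "dp": [[1,-1,30],[1,-1,55],[1,-1,70],[1,-1,75],[1,-1,75],[1,-1,75],[1,-1,75],[1,-1,75],[1,-1,75],[1,-1,75],[1,-1,75]], "roll": [0,0,0,0,0,0,0,0,0,0,0], "grip_force": 30}}

```text
time: 16.32
ee_pos: [0.4247, -0.1839, 0.0577]
tcp_rot: [179.9, 0.0, 83.4]
wrist_force: [-1.1, 0.9, 6.8]
width: 0.437
grip_force: 30.0
```

```bash
python3 g.py .6370 -.0821 .173 83.4
```

```text
t 16.32 pos [ 0.4247 -0.1839  0.0577] yaw [179.9   0.   83.4] w 0.437 dp [ 125.3  199.5 -115.1] roll 0.0
```

Call:
{"op": "move_arm", "data": {"gripper": [0,0,0,0,0,0,0,0,0,0,0,0], "dp": [[0,0,-20],[0,0,-60],[0,0,-105],[20,20,-125],[50,60,-125],[75,105,-125],[100,150,-125],[118,185,-125],[125,199.5,-125],[125,199.5,-125],[125,199.5,-125],[125,199.5,-125]], "roll": [0,0,0,0,0,0,0,0,0,0,0,0]}}

```text
time: 17.82
ee_pos: [0.635, -0.0826, 0.1819]
tcp_rot: [-179.9, -0.0, 83.4]
wrist_force: [-0.2, 0.6, -0.7]
width: 0.437
grip_force: 30.3
```

```bash
python3 g.py .6370 -.0821 .063 83.4
```

```text
t 17.82 pos [ 0.635  -0.0826  0.1819] yaw [-179.9   -0.    83.4] w 0.437 dp [  0.7   2.1 118.9] roll -0.0
```

Call:
{"op": "move_arm", "data": {"gripper": [0,0,0,0,0,0,0,0,0,0,0], "dp": [[0,1,30],[0,1,65],[0,1,90],[0,1,105],[0,1,112],[0,1,116],[0,1,118],[0,1,119],[0,1,120],[0,1,120.5],[0,1,120.5]], "roll": [0,0,0,0,0,0,0,0,0,0,0]}}

```text
time: 19.2
ee_pos: [0.6376, -0.0822, 0.0617]
tcp_rot: [180.0, -0.0, 83.4]
wrist_force: [-0.9, 0.7, 2.9]
width: 0.439
grip_force: 30.5
```

Contact at 2.9 N. Releasing and rising.

Call:
{"op": "move_arm", "data": {"gripper": [75,75,75,75,75,75,75,100,100], "dp": [[0,0,0],[0,0,0],[0,0,0],[0,0,0],[0,0,-30],[0,0,-80],[0,0,-130],[0,0,-150],[0,0,-150]], "roll": [0,0,0,0,0,0,0,0,0]}}

```text
time: 20.32
ee_pos: [0.6387, -0.0825, 0.2134]
tcp_rot: [179.8, 0.0, 83.4]
wrist_force: [0.6, -0.5, -0.0]
width: 1.003
grip_force: 0.0
```

```bash
python3 g.py .4001 .1843 .21 77.4
```

```text
t 20.32 pos [ 0.6387 -0.0825  0.2134] yaw [179.8   0.   83.4] w 1.003 dp [ 237.8 -267.5    2.1] roll 6.0
```

Call:
{"op": "move_arm", "data": {"gripper": [80,80,80,80,80,80,80,80,80,80,80,80], "dp": [[33,-37,0],[68,-76,0],[103,-115,0],[138,-155,0],[173,-195,0],[208,-234,0],[238,-267,0],[238,-267,0],[238,-267,40],[238,-267,75],[238,-267,75],[238,-267,75]], "roll": [0,1,2,3,4,5,6,6,6,6,6,6]}}

```text
time: 21.82
ee_pos: [0.4, 0.1844, 0.1367]
tcp_rot: [-180.0, 0.0, 77.4]
wrist_force: [0.0, 0.1, 0.3]
width: 0.799
grip_force: 0.0
```

```bash
python3 g.py .4001 .1843 .060 77.4
```

```text
t 21.82 pos [0.4    0.1844 0.1367] yaw [-180.     0.    77.4] w 0.799 dp [-0.1  0.2 76.7] roll 0.0
```

Call:
{"op": "move_arm", "data": {"gripper": [80,80,80,80,80,0,0,0,0,0,0], "dp": [[0,0,30],[0,0,55],[0,0,72],[0,0,77],[0,0,77],[0,0,77],[0,0,77],[0,0,77],[0,0,77],[0,0,77],[0,0,77]], "roll": [0,0,0,0,0,0,0,0,0,0,0]}}

```text
time: 23.2
ee_pos: [0.4001, 0.185, 0.0602]
tcp_rot: [179.9, -0.1, 77.4]
wrist_force: [-0.4, -0.3, 6.5]
width: 0.49
grip_force: 32.5
```

```bash
python3 g.py .6344 .1565 .18 101.7
```

```text
t 23.20 pos [0.4001 0.185  0.0602] yaw [ 1.799e+02 -1.000e-01  7.740e+01] w 0.49 dp [  23.2  235.1 -119.4] roll -24.3
```

Call:
{"op": "move_arm", "data": {"gripper": [0,0,0,0,0,0,0,0,0,0,0,0], "dp": [[0,0,-20],[0,0,-55],[0,0,-95],[3,25,-115],[7,65,-115],[11,110,-115],[16,155,-115],[20,200,-115],[23,225,-115],[23,235,-115],[23,235,-115],[23,235,-115]], "roll": [0,0,0,-3,-8,-13,-18,-22,-24.3,-24.3,-24.3,-24.3]}}

```text
time: 24.7
ee_pos: [0.632, 0.1563, 0.1741]
tcp_rot: [-179.9, -0.0, 101.7]
wrist_force: [-0.1, 0.4, -2.2]
width: 0.49
grip_force: 31.7
```

```bash
python3 g.py .6344 .1565 .065 101.7
```

```text
t 24.70 pos [0.632  0.1563 0.1741] yaw [-179.9   -0.   101.7] w 0.49 dp [ -0.3   2.5 109.1] roll 0.0
```

Call:
{"op": "move_arm", "data": {"gripper": [0,0,0,0,0,0,0,0,0,0,0], "dp": [[0,1,30],[0,1,60],[0,1,85],[0,1,98],[0,1,104],[0,1,107],[0,1,109],[0,1,110],[0,1,110.5],[0,1,110.5],[0,1,110.5]], "roll": [0,0,0,0,0,0,0,0,0,0,0]}}

```text
time: 26.08
ee_pos: [0.6349, 0.1564, 0.0643]
tcp_rot: [180.0, -0.0, 101.7]
wrist_force: [-0.8, 0.1, 2.0]
width: 0.489
grip_force: 32.1
```

Call:
{"op": "move_arm", "data": {"gripper": [80,80,80,80,80,80,80,100,100,100], "dp": [[0,0,0],[0,0,0],[0,0,0],[0,0,0],[0,0,-30],[0,0,-80],[0,0,-130],[0,0,-170],[0,0,-170],[0,0,-170]], "roll": [0,0,0,0,0,0,0,0,0,0]}}

```text
time: 27.32
ee_pos: [0.6341, 0.1562, 0.2333]
tcp_rot: [-180.0, -0.0, 101.7]
wrist_force: [-0.3, -0.7, 0.5]
width: 0.997
grip_force: 0.0
```

```bash
python3 g.py .3402 .2793 .23 101.7
```

```text
t 27.32 pos [0.6341 0.1562 0.2333] yaw [-180.    -0.   101.7] w 0.997 dp [ 180.3 -262.7    3.5] roll 0.0
```

Call:
{"op": "move_arm", "data": {"gripper": [100,100,100,100,100,100,100,100,100,100,100,100], "dp": [[30,-44,0],[60,-88,0],[90,-131,0],[120,-175,0],[150,-219,0],[170,-248,0],[180,-263,0],[180,-263,0],[180,-263,40],[180,-263,80],[180,-263,80],[180,-263,80]], "roll": [0,0,0,0,0,0,0,0,0,0,0,0], "grip_force": 40}}

```text
time: 28.82
ee_pos: [0.342, 0.2792, 0.1546]
tcp_rot: [180.0, -0.0, 101.7]
wrist_force: [-0.3, 0.5, -0.1]
width: 1.0
grip_force: 0.0
```

```bash
python3 g.py .3402 .2793 .066 101.7
```

```text
t 28.82 pos [0.342  0.2792 0.1546] yaw [180.   -0.  101.7] w 1.0 dp [ 0.4 -1.8 88.6] roll -0.0
```

Call:
{"op": "move_arm", "data": {"gripper": [100,100,100,100,100,100,0,0,0,0,0], "dp": [[0,-1,30],[0,-1,60],[0,-1,78],[0,-1,86],[0,-1,88],[0,-1,88],[0,-1,88],[0,-1,88],[0,-1,88],[0,-1,88],[0,-1,88]], "roll": [0,0,0,0,0,0,0,0,0,0,0]}}

```text
time: 30.2
ee_pos: [0.3401, 0.2792, 0.0668]
tcp_rot: [179.9, -0.0, 101.7]
wrist_force: [0.2, -0.7, 9.4]
width: 0.682
grip_force: 40.7
```

```bash
python3 g.py .6156 .2476 .186 101.7
```

```text
t 30.20 pos [0.3401 0.2792 0.0668] yaw [179.9  -0.  101.7] w 0.682 dp [ -87.   263.4 -118.8] roll 0.0
```

Call:
{"op": "move_arm", "data": {"gripper": [0,0,0,0,0,0,0,0,0,0,0,0], "dp": [[0,0,-20],[0,0,-55],[0,0,-95],[-8,25,-115],[-23,70,-115],[-39,118,-115],[-55,166,-115],[-70,212,-115],[-82,248,-115],[-87,263,-115],[-87,263,-115],[-87,263,-115]], "roll": [0,0,0,0,0,0,0,0,0,0,0,0]}}

```text
time: 31.7
ee_pos: [0.6126, 0.2473, 0.1804]
tcp_rot: [-179.9, -0.0, 101.8]
wrist_force: [-0.1, 0.6, -3.0]
width: 0.684
grip_force: 45.3
```

```bash
python3 g.py .6156 .2476 .071 101.7
```

```text
t 31.70 pos [0.6126 0.2473 0.1804] yaw [-179.9   -0.   101.8] w 0.684 dp [ -0.4   3.2 109.4] roll 0.1
```

Call:
{"op": "move_arm", "data": {"gripper": [0,0,0,0,0,0,0,0,0,0,0], "dp": [[0,1,30],[0,1,60],[0,1,85],[0,1,98],[0,1,104],[0,1,107],[0,1,109],[0,1,110],[0,1,110.5],[0,1,111],[0,1,111]], "roll": [0,0,0,0,0,0,0,0,0,0,0]}}

```text
time: 33.08
ee_pos: [0.6162, 0.2475, 0.071]
tcp_rot: [179.9, -0.0, 101.7]
wrist_force: [-0.7, -0.7, 5.0]
width: 0.68
grip_force: 46.0
```

Call:
{"op": "move_arm", "data": {"gripper": [100,100,100,100,100,100,100,100,100,100,100,100], "dp": [[0,0,0],[0,0,0],[0,0,0],[0,0,0],[0,0,-30],[0,0,-80],[0,0,-140],[0,0,-180],[0,-60,-200],[0,-120,-200],[0,-180,-200],[0,-200,-200]], "roll": [0,0,0,0,0,0,0,0,0,0,0,0]}}

```text
time: 34.58
ee_pos: [0.416, 0.2058, 0.2697]
tcp_rot: [-179.9, -0.0, 101.8]
wrist_force: [0.0, 0.4, 0.3]
width: 0.997
grip_force: 0.0
```

```bash
cat > v.py <<'E'
from bench import env
import cv2,numpy as np
for n in("scene","top"):
    c=env.camera(n); np.savez(f"{n}1.npz",**c); cv2.imwrite(f"pics/{n}_end.png",c["image"][:,:,::-1])
E
python3 v.py
```

```text
(no output)
```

View pics/scene_end.png

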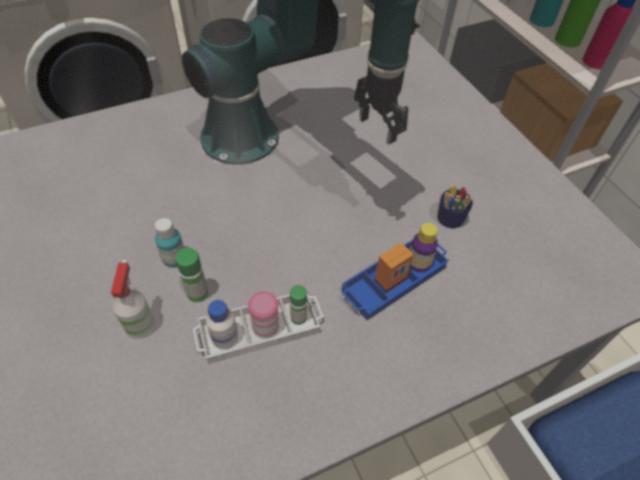

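View pics/top_end.png

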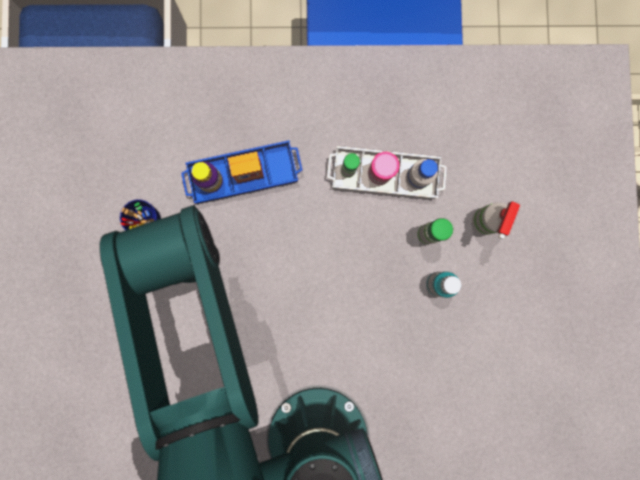

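All five items stand in their wells, and the bystanders haven't moved. In the top view: colours (203,172), carton (245,167), roll-on (351,162), tub (385,167), whites (428,169). A quick numeric check before handing in.

```bash
sed -e 's/(170,215,275,315),.135/(185,225,155,200),.139/;s/(210,260,250,290),.110/(225,268,148,185),.114/;s/(268,310,228,270),.105/(365,405,147,190),.109/;s/(328,368,225,265),.135/(410,442,155,190),.139/;s/(383,411,243,272),.115/(338,364,148,178),.119/;/^for n,win in(("blue"/,$d' m.py>m2.py
python3 m2.py top1.npz
python3 - <<'E'
print("targets: colours .6156 .2476 | carton .6344 .1565 | tub .6280 -.1596 | whites .6173 -.2520 | rollon .6370 -.0821")
E
```

```text
colours n 264 z90 0.141 mean [0.6136 0.2482] rect [614.  247.4] [37.6 40.1] 76.2
carton n 536 z90 0.116 mean [0.6347 0.1561] rect [634.8 156.1] [41.8 65.5] 12.2
tub n 685 z90 0.112 mean [ 0.6284 -0.1605] rect [ 627.7 -161.3] [64.7 65.7] 62.5
whites n 215 z90 0.141 mean [ 0.6162 -0.2523] rect [ 616.7 -251.8] [32.8 36.6] 44.0
rollon n 177 z90 0.121 mean [ 0.6362 -0.0839] rect [636.5 -84.1] [30.1 34.5] 62.6
biggreen n 358 z90 0.155 mean [ 0.4796 -0.2763] rect [ 479.9 -276.3] [44.4 44. ] 89.2
soft n 226 z90 0.137 mean [ 0.3582 -0.2998] rect [ 358.2 -300.2] [35.4 32.7] 89.1
targets: colours .6156 .2476 | carton .6344 .1565 | tub .6280 -.1596 | whites .6173 -.2520 | rollon .6370 -.0821
```

Every item is within about 2 mm of its well centre and at floor height, and the caddies have not visibly shifted.

```bash
python3 -c "
from bench import env
print(env.finish_job())"
```

```text
the job is handed in; nothing more can be done
None
```

Both wash kits are made up and handed in: all five items stand upright in their named wells, within about 2 mm of centre by the camera, and the softener, spray and peg pot were left untouched; the judge gave no verdict back.

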